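# Drive the spring pin of a seal die flush and inspect it under the loupe

### The arm

A 7-joint arm with a two-finger parallel gripper is mounted at the origin on a cart in front of the work surface, level with it; the furniture and walls round the work are solid. World frame = base frame: x ahead of the robot, y to its left, z up, the work surface at z = 0. Lengths are in mm, angles in rad, forces in N, time in s.
With the tool pointing down it reaches from about 425 to 825 mm from the base axis. Payload 3.6 kg.
Tool frame: the origin (TCP) lies midway between the tips of the shut fingers; the grasp point (between the pads) lies 19 mm behind it; z points along the fingers, y is the line along which they close (so a half turn about z gives the same grasp; the last joint's range is limited). The gripper opens to 85 mm and grips with 20 to 120 N. Pads are 22 mm wide; open, the fingers measure 114 mm over their backs; the gripper's body (76 mm by 85 mm) begins 54 mm behind the grasp point. The pads swing forward as they close: fully open they stand 13 mm farther back than shut.
Start: joints at [1.161, 0.615, -0.013, 1.423, 0.008, 1.103, -0.04], TCP at [242.796, -602.92, 231.297] pointing down, gripper open.
Joint ranges: [-3.12, 3.12], [-0.3, 2.06], [-1.34, 1.32], [0.26, 2.42], [-1.36, 4.5], [0.01, 1.98], [-2.84, 2.84]. Speed limits (rad/s): [2.79, 2.79, 3.14, 3.14, 3.14, 3.14, 3.14].

### API

Orientations are given as a rotation vector (axis times angle).
In Python, from cell import readout, viewer, job gives the robot as it stands.
- The arm moves only by the shell command python3 -m inch 'ROWS'. ROWS is a JSON object whose one key "series" holds a list of rows, each a list of 3 entries, a list of its own where there are three numbers: the turn, a rotation vector about the tool's x, y, z in units of 6 degrees (1.0 is 6 degrees), then the shift along the tool's x, y, z in units of 25 mm (1.0 is 25 mm), then the opening, from 0 (shut) to 1 (fully open). A call has 1 to 12 rows; each row is the pose to reach, as a shift and turn from the pose commanded when the call began, along the tool's axes at that moment; what a row does not reach only later rows make up. A row lasts 1/10 s, in which the tool goes at most 50 mm and 8.59 degrees, less where a joint would pass 70% of its speed; a pose out of reach is approached as far as the arm can. A call with a gripper value outside its range is refused whole. The fingers move at their own pace and stop on an object; the grip force is fixed at half the most. Time passes only in rows, so rows that repeat a pose let the fingers close. It gives the time, the measured TCP pose, the force, the opening and the grip force at its end, in the units of the state.
- readout.sense(): the state, without advancing time (a new reading comes with each control period).
- viewer.read_camera(name): name is "scene" or "top" or "wrist"; returns a dict with "image" (400x640x3 uint8, red, green, blue), "vfov" (degrees; the focal length in pixels is half the picture's height over the tangent of half this angle, whatever the lens; pixels are square), "cx", "cy" (the principal point, pixels), "eye" and "attitude" of the camera in the world. Camera axes: x right, y up, looking along -z (the intrinsics and any distortion apply to the point x, -y, -z); pixel columns grow to the right and rows downward; lengths in mm; the calibration is good to about 2 mm. A picture is of the moment at which its call begins. There is no depth.
- job.hand_in(): hands the job in; it is judged then, once.
The state is a dict: "time_s": time; "joint_pos": joint angles; "joint_vel": joint speeds; "joint_efforts": joint torques, N m; "tcp_pos": TCP position; "orientation": TCP orientation; "wrist_force": force on the tool from outside, world axes, zero at the start; "moment": the same for the moment, N m; "opening": finger opening in mm; "grasp_force": force on a finger pad.
Only numpy, scipy, OpenCV 4.12 (cv2) and the standard library are available. Lean on these libraries where they do the work, as an engineer would, in place of code of your own. Each camera call takes 0.05 s, during which the arm holds its last target. There are 200 camera calls.

### The job

One of the two spring pins in the engraved seal die, clamped on the dark steel plate, still stands proud: drive it down flush with the top of the die using the brass drift, then stand the drift upright on the bench again and let go of it. Then pick up the black handled loupe and hold it level over that pin, the lens centred above it and at the height of the surface gauge's red scriber point, which is set to the loupe's focal height; the job finishes with you still holding the loupe there, steady and touching nothing else. Use nothing but the drift on the pin, and leave the gauge's setting, the tin, the tweezers and the brass sleeve as they are.

Things in the scene. Friction and masses are not known exactly. Their poses are not given: they have to be found in the camera images.
- fixture: dark steel clamping plate, 110 (x) x 90 (y) x 12 mm, screwed to the bench, carrying the seal die, a plain grey steel block of 64 x 46 mm with an engraved round brass face; the die's flat top is 34 mm above the bench and nothing on the fixture but the proud pin stands higher. Origin: centre of the plate's underside; z up
- pin_top (a point): centre of the top face of the proud spring pin, a bright steel pin of 8 mm diameter with a slot, in the die's top at x +18, y +12 mm of the fixture's frame. It moves down with the pin. (Its twin at x +18, y -12 mm is already flush.)
- spring_pin (a joint): how far the pin has been driven, m: it starts between 0 and 0.005, and 0.014 is its end stop, where its top is flush with the die's top (pin top 34 mm above the bench). Pushing it takes about 10 N, a little more when fast; it stays where it is left
- drift: brass drift standing upright on its wide end: foot 28 mm diameter from 0 to 24 mm height, whose flat underside is the striking face, then a round barrel of 18 mm diameter up to 70 mm, where it is held; 0.14 to 0.28 kg. Origin: centre of the underside; z up the barrel
- loupe: handled loupe lying flat on the bench: black lens ring of 54 mm diameter and 14 mm height with a clear lens, and a straight black handle along +x of its frame from 42 to 130 mm, 16 mm wide and 14 mm high with flat sides; about 0.075 kg, balanced 50 mm from the lens centre. Origin: on the underside below the lens centre; z up
- lens (a point): centre of the loupe's lens, 7 mm above the underside of the ring
- loupe_grip (a point): good place to hold the loupe's handle: on its centre line, 70 mm from the lens centre, 7 mm above its underside
- surface_gauge: surface gauge standing fast on the bench behind the fixture: dark steel base 60 x 48 x 24 mm, upright steel spindle of 9 mm diameter to 150 mm height, on it a clamp with a horizontal scriber that points along -x of the gauge's frame, towards the pin. Origin: centre of the base's underside; z up
- scriber_point (a point): the red point of the gauge's scriber, 77 mm ahead of the spindle; 80 to 110 mm above the bench and 45 to 70 mm to the side of the pin. Its height is the focal height of the lens centre
- scriber (a joint): height of the scriber on the spindle, m: the point is 0.080 m plus this above the bench. Clamped (30 N); to be left as it is
- pin_tin: round grey tin, 60 mm diameter, 21 mm high, a bystander. Origin: centre of the underside
- tweezers: steel tweezers lying flat, 123 x 21 x 10 mm, a bystander. Origin: centre of the underside; long axis x
- brass_sleeve: turned brass sleeve standing, 23 mm diameter, 40 mm high, a bystander. Origin: centre of the underside
There are look-alikes about, which are no part of the job. What is shaped like the surface_gauge but turquoise is not meant.

How it is judged:
By the outcome, as a careful person would: the job done as asked, in the order asked, and still so for the second after the job is handed in, while the arm keeps its last pose, push and grip.
It also fails if it takes over 58 s, if anything falls off the work surface, if the arm or the gripper's body presses on something with over 40 N, if the wrist force passes 120 N, or if a joint passes its speed limit or range.

## Working session

There is one attempt and no reset: what is moved stays moved. The work goes in short steps, Python scripts to look and compute and a shell command to move; the robot and the scene stay as the last step left them, time stands still between calls to the robot, and variables do not carry over. Pictures are saved under pics/ and viewed, at most 10 in all, crops included, and the job is handed in when it is done.

```bash
mkdir -p pics; ls
cat > h.py <<'E'
import numpy as np,cv2
from scipy.spatial.transform import Rotation as R
from cell import readout,viewer,job
def cam(n,save=None):
    c=viewer.read_camera(n)
    if save: cv2.imwrite('pics/'+save,c['image'][:,:,::-1])
    return c
E
python3 - <<'E'
from h import *
for n in('scene','top'):
    c=cam(n,n+'1.png'); print({k:v for k,v in c.items() if k!='image'})
s=readout.sense(); print(s)
E
```

```text
pics
{'vfov': 48.64755024056926, 'cx': 318.88903845170694, 'cy': 198.62913978921904, 'eye': array([-151.89448757, -835.44318326,  615.07873869]), 'attitude': array([ 1.04705062, -0.37491755, -0.65172526])}
{'vfov': 52.01424196845286, 'cx': 324.87977460926595, 'cy': 199.81698329405853, 'eye': array([ 435.56291231,  -55.29919881, 1115.56412711]), 'attitude': array([ 0.04954786, -0.08315388, -1.55002431])}
{'time_s': 0.1, 'joint_pos': array([ 1.16146905,  0.61583264, -0.01257611,  1.42475691,  0.00810718,
        1.10341757, -0.04040507]), 'joint_vel': array([-0.00100982, -0.00174994, -0.00129747, -0.0033821 , -0.00038272,
        0.00018593, -0.00027598]), 'joint_efforts': array([ 7.14908947e-04, -4.70383358e+01,  2.60086404e-01, -1.71570289e+01,
        1.01536184e-02,  5.92050797e-03, -4.24851535e-06]), 'tcp_pos': array([ 242.53082046, -602.30361826,  230.24148675]), 'orientation': array([-3.08193969e+00, -5.97286471e-01,  7.98587156e-04]), 'wrist_force': array([-0.27100923,  0.04452374, -0.28005038]), 'moment': array([-0.04004766,  0.01915614, -0.00918871]), 'grasp_force': 0.0, 'opening': 85.01192847245225}
```

View pics/scene1.png

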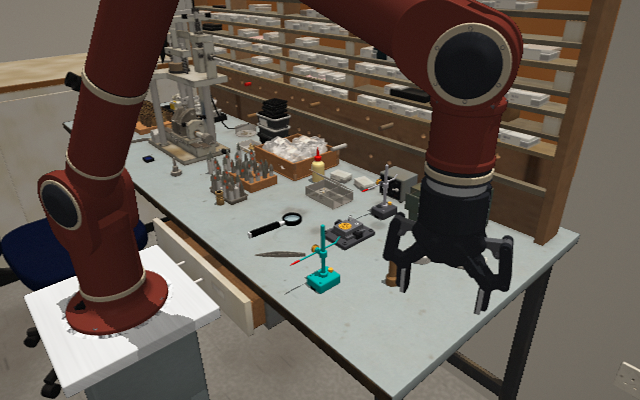

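View pics/top1.png

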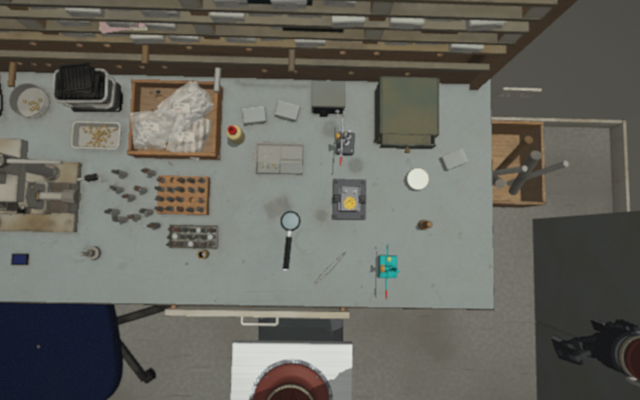

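The top view shows the fixture at (349,200), the loupe at (290,221) with its handle running to (286,268), and the real gauge at (344,140). The turquoise look-alike is at (388,266), the tin at (417,179) and the tweezers at (331,267). The drift could be (425,225) or (204,254), so I'll crop both.

```bash
cat >> h.py <<'E'
def setup(c):
    f=200/np.tan(np.radians(c['vfov']/2)); return f,R.from_rotvec(c['attitude']).as_matrix(),np.array(c['eye'])
def cast(c,u,v,z):
    f,A,e=setup(c); d=A@np.array([(u-c['cx'])/f,-(v-c['cy'])/f,-1.]); return e+d*(z-e[2])/d[2]
def proj(c,p):
    f,A,e=setup(c); q=A.T@(np.array(p,float)-e); return np.array([c['cx']-f*q[0]/q[2],c['cy']+f*q[1]/q[2]])
E
python3 - <<'E'
from h import *
t=cam('top');s=cam('scene')
def crop(c,u0,v0,w,h):
    return cv2.resize(c['image'][v0:v0+h,u0:u0+w,::-1],(390,290),interpolation=cv2.INTER_CUBIC)
for n,u,v in(('drift?',425,225),('b2',204,254),('fix',349,200),('gauge',344,140),('lens',290,221),('tin',417,179),('tw',331,267)):
    print(n,cast(t,u,v,20).round(0), proj(s,cast(t,u,v,20)).round())
a=np.hstack([crop(t,390,190,78,58),crop(t,180,225,78,58)])
b=np.hstack([crop(s,350,230,78,58),crop(t,310,110,156,116)])
cv2.imwrite('pics/c1.png',np.vstack([a,b]))
E
```

```text
drift? [ 467. -348.   20.] [391. 276.]
b2 [379. 238.  20.] [219. 197.]
fix [ 530. -143.   20.] [346. 229.]
gauge [ 693. -127.   20.] [384. 206.]
lens [470.  14.  20.] [290. 215.]
tin [ 591. -326.   20.] [419. 250.]
tw [351. -97.  20.] [279. 248.]
```

View pics/c1.png

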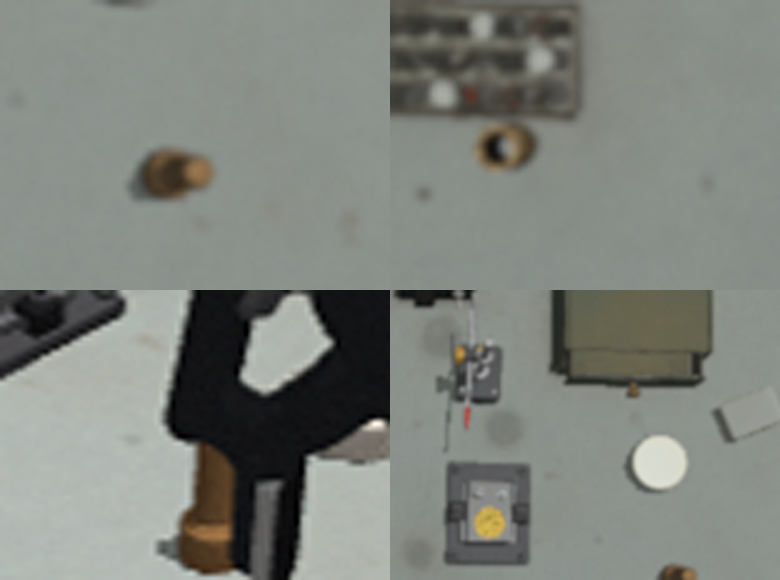

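Top-left crop: the drift, a solid stepped brass piece with foot near (423.4,224.8) and top near (429.2,224.4). The hollow brass ring at (204,254) is the sleeve, so I choose (425,225). The fixture has its pins on the +x side, the proud one at about (345,191), and the red scriber point is near (340.5,160).

```bash
cat >> h.py <<'E'
def down(yaw): # tool z down, tool x at yaw in the world
    c,s=np.cos(yaw),np.sin(yaw); return np.array([[c,s,0],[s,-c,0],[0,0,-1.]])
def plan(p,yaw):
    s=readout.sense(); R0=R.from_rotvec(s['orientation']); p=np.array(p,float)
    print('tcp',s['tcp_pos'].round(1),'yaw',np.degrees(np.arctan2(*R0.as_matrix()[1::-1,0])).round(1),'t',round(s['time_s'],2))
    print('turn',((R0.inv()*R.from_matrix(down(yaw))).as_rotvec()/np.radians(6)).round(2),'shift',(R0.inv().apply(p-s['tcp_pos'])/25).round(3))
E
python3 - <<'E'
from h import *
t=cam('top')
print('foot',cast(t,423.4,224.8,12),'top',cast(t,429.2,224.4,70))
for u in(332.8,364.8):
  for v in(180,219.2): print(cast(t,u,v,12).round(1))
print('pin',cast(t,344.6,191.2,45), 'twin',cast(t,354.4,191.2,34))
s=cam('scene')
for n,c in(('top',t),('scene',s)):
    hsv=cv2.cvtColor(c['image'],cv2.COLOR_RGB2HSV)
    m=(((hsv[:,:,0]<6)|(hsv[:,:,0]>174))&(hsv[:,:,1]>150)&(hsv[:,:,2]>110)).astype(np.uint8)
    k,l,st,ce=cv2.connectedComponentsWithStats(m)
    for i in range(1,k):
        if 3<st[i,4]<200: print(n,st[i],ce[i].round(1))
plan([430,-348,200],0); plan([430,-348,200],np.pi)
E
```

```text
foot [ 467.25570505 -345.68500809   12.        ] top [ 466.90152593 -345.36466194   70.        ]
[583.9 -98.6  12. ]
[ 477.6 -100.4   12. ]
[ 585.8 -185.7   12. ]
[ 479.3 -186.8   12. ]
pin [ 550.50809724 -128.84923372   45.        ] twin [ 552.2397479  -155.67740993   34.        ]
top [228 126   8   8  37] [232. 130.]
scene [472   0  44  24  85] [493.2   9.2]
scene [245  82   6   3  15] [247.7  82.9]
scene [500  96   7   9  33] [502.9 100.2]
scene [314 149   8  12  43] [317.5 156.1]
scene [479 156  17  10  31] [487.2 162.2]
scene [ 46 170  30  22 160] [ 61.3 177.1]
scene [362 189   6   3  10] [364.5 190. ]
scene [291 260   9   5  15] [295.1 262.1]
tcp [ 242.7 -602.7  230.9] yaw 21.9 t 0.3
turn [-0.01  0.    3.66] shift [10.756 -6.651  1.242]
tcp [ 242.7 -602.7  230.9] yaw 21.9 t 0.3
turn [-0.000e+00 -1.000e-02 -2.634e+01] shift [10.756 -6.651  1.242]
```

```bash
python3 -m inch '{"series":[[[0,0,3.66],[12.1,-6.2,2.4],1],[[0,0,3.66],[12.1,-6.2,2.4],1],[[0,0,3.66],[12.1,-6.2,2.4],1],[[0,0,3.66],[12.1,-6.2,2.4],1],[[0,0,3.66],[12.1,-6.2,2.4],1],[[0,0,3.66],[12.1,-6.2,2.4],1],[[0,0,3.66],[12.1,-6.2,2.4],1],[[0,0,3.66],[12.1,-6.2,2.4],1],[[0,0,3.66],[12.1,-6.2,2.4],1],[[0,0,3.66],[12.1,-6.2,2.4],1]]}'
python3 - <<'E'
from h import *
c=cam('wrist','w1.png'); print(c['eye'],c['attitude'],c['vfov'],c['cx'],c['cy'])
print(proj(c,[467,-345.5,70]),proj(c,[467,-345.5,0]))
s=cam('scene')
cv2.imwrite('pics/s2.png',cv2.resize(s['image'][120:320,240:480,::-1],(720,600),interpolation=cv2.INTER_CUBIC))
plan([467,-345.5,37],0)
E
```

```text
time_s: 1.3
tcp_pos: [464.6, -347.6, 171.5]
orientation: [3.14, -0.004, -0.001]
wrist_force: [-0.8, -0.0, 0.2]
opening: 85.3
grasp_force: 0.0
[ 536.85027191 -348.23399707  315.96662574] [-0.22704997  0.22559496 -1.56078712] 59.149216098055525 316.09184262652633 201.06092379084626
[312.08713144 196.99017756] [312.82953833 176.10854733]
tcp [ 464.2 -348.1  171.6] yaw -0.2 t 1.4
turn [ 0.01  0.   -0.04] shift [ 0.113 -0.109  5.384]
```

View pics/w1.png

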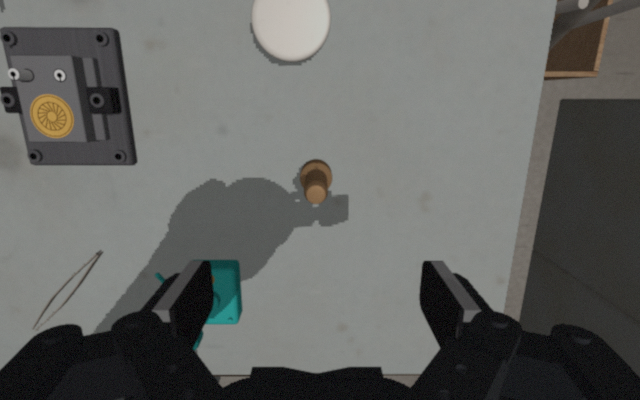

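View pics/s2.png

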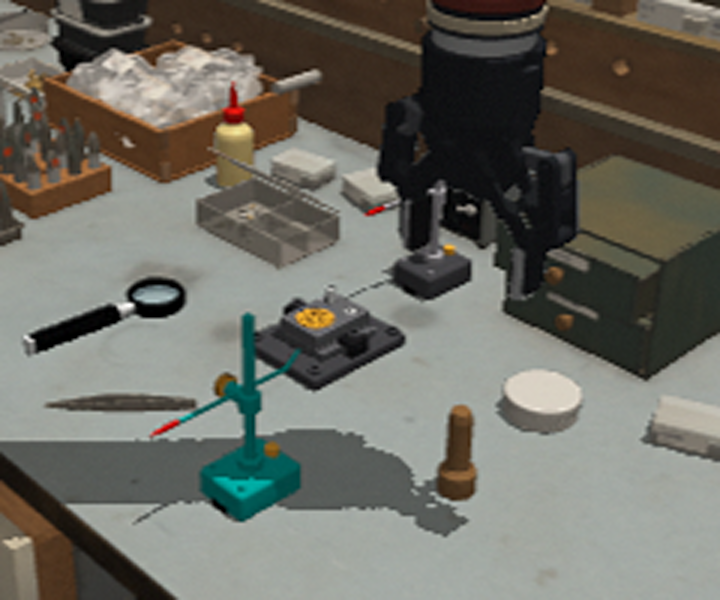

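The wrist view shows the drift's top at (316,194) and foot at (315,175). The proud pin is at (14,73), left of its flush twin at (60,75). In the scene crop the dark gauge's red scriber point is at (376,211). I'm going down to grasp the drift.

```bash
python3 -m inch '{"series":[[[0,0,0],[0.1,-0.02,2],1],[[0,0,0],[0.1,-0.02,4],1],[[0,0,0],[0.1,-0.02,5.3],1],[[0,0,0],[0.1,-0.02,5.36],1],[[0,0,0],[0.1,-0.02,5.36],0.12],[[0,0,0],[0.1,-0.02,5.36],0.12],[[0,0,0],[0.1,-0.02,5.36],0],[[0,0,0],[0.1,-0.02,5.36],0],[[0,0,0],[0.1,-0.02,5.36],0],[[0,0,0],[0.1,-0.02,5.36],0]]}'
python3 - <<'E'
from h import *
c=cam('wrist'); f=c['image']
cv2.imwrite('pics/w2.png',f[:,:,::-1])
t=cam('top');s=cam('scene')
# scriber by two rays
def ray(c,u,v):
    f,A,e=setup(c); d=A@np.array([(u-c['cx'])/f,-(v-c['cy'])/f,-1.]); return e,d/np.linalg.norm(d)
def tri(a,b):
    M=np.zeros((3,3));y=np.zeros(3)
    for e,d in(a,b): P=np.eye(3)-np.outer(d,d); M+=P; y+=P@e
    p=np.linalg.solve(M,y); return p,[np.linalg.norm(np.cross(p-e,d)).round(1) for e,d in(a,b)]
def red(c,u0,v0,u1,v1):
    i=c['image'][v0:v1,u0:u1].astype(int); m=(i[:,:,0]>1.6*i[:,:,1])&(i[:,:,0]>1.6*i[:,:,2])&(i[:,:,0]>90)
    v,u=np.nonzero(m); return sorted(zip((v+v0).tolist(),(u+u0).tolist()))
print(red(t,330,145,350,175)); print(red(s,355,180,372,198))
print(tri(ray(t,340.3,163),ray(s,362,191)))
plan([550,-130,150],0); print(readout.sense()['wrist_force'],readout.sense()['opening'])
E
```

```text
time_s: 2.4
tcp_pos: [468.8, -346.6, 38.7]
orientation: [3.14, -0.001, 0.004]
wrist_force: [-0.6, 0.2, 6.7]
opening: 15.0
grasp_force: 59.3
[(157, 340), (157, 341), (158, 340), (158, 341), (159, 340), (159, 341), (160, 340), (160, 341), (161, 340), (161, 341), (162, 340), (163, 340)]
[(189, 364), (189, 365), (189, 366), (189, 367), (189, 368), (190, 363), (190, 364), (190, 365), (190, 366), (191, 362), (191, 363), (191, 364)]
(array([ 616.88843479, -113.33936774,   88.50534345]), [np.float64(0.8), np.float64(0.8)])
tcp [ 468.8 -346.6   38.7] yaw -0.0 t 2.55
turn [ 0.02 -0.02 -0.01] shift [ 3.253 -8.657 -4.461]
[ 0.42111022 -0.35340958  7.05073133] 14.548208804295136
```

```bash
python3 -m inch '{"series":[[[0,0,0],[0,0,-1],0],[[0,0,0],[0,0,-2.5],0],[[0,0,0],[0,0,-4.4],0],[[0,0,0],[1,-2,-4.4],0],[[0,0,0],[1.7,-4,-4.4],0],[[0,0,0],[2.4,-5.6,-4.4],0],[[0,0,0],[3,-7,-4.4],0],[[0,0,0],[3,-7,-4.4],0],[[0,0,0],[3,-7,-4.4],0]]}'
python3 - <<'E'
from h import *
c=cam('wrist'); s=cam('scene'); p=readout.sense()
print(p['tcp_pos'],p['wrist_force'],p['opening'],c['eye'],c['attitude'])
a=cv2.resize(s['image'][120:270,300:450,::-1],(400,400),interpolation=cv2.INTER_CUBIC)
cv2.imwrite('pics/m3.png',np.hstack([cv2.resize(c['image'][:,:,::-1],(400,250)).copy() if 0 else c['image'][:,120:520,::-1],a]))
print('pred pin px',proj(c,[550,-130,45]),proj(c,[551,-154,34]),'scr',proj(c,[617,-113,88.5]))
E
```

```text
time_s: 3.45
tcp_pos: [542.7, -168.6, 146.5]
orientation: [-3.141, -0.006, 0.003]
wrist_force: [-0.6, -1.3, -1.9]
opening: 14.8
grasp_force: 58.9
[ 541.85781518 -172.13110133  146.8104993 ] [-0.27761408 -1.29879646 -1.53316626] 14.461316767112649 [ 615.31039696 -169.10477375  290.89067902] [-0.22694829  0.22769616 -1.55432539]
pred pin px [261.8828294 190.1764509] [295.97878102 185.27817479] scr [214.31045888  92.29478589]
```

View pics/m3.png

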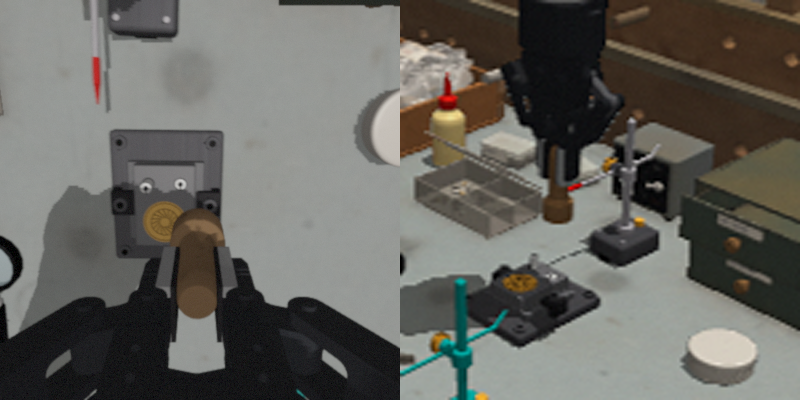

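The drift is held upright. In wrist pixels the proud pin's top is at about (265,187), its twin at (301,184) and the scriber tip at (217,103). I'll measure again now that the arm has settled.

Run:
```python
from h import *
c=cam('wrist'); p=readout.sense(); print(p['tcp_pos'],c['eye'])
g=cv2.cvtColor(c['image'],cv2.COLOR_RGB2GRAY)
m=(g>175).astype(np.uint8); m[:165]=0;m[205:]=0;m[:,:245]=0;m[:,325:]=0
k,l,st,ce=cv2.connectedComponentsWithStats(m)
for i in range(1,k):
    if st[i,4]>4: print(st[i],ce[i].round(1),[cast(c,*ce[i],z).round(1) for z in(34,41,48)])
i=c['image'].astype(int); r=(i[:,:,0]>1.6*i[:,:,1])&(i[:,:,0]>110); r[150:]=0; r[:,300:]=0
v,u=np.nonzero(r); j=v.argmax(); print('scr',u[j],v[j],cast(c,u[j],v[j],88))
i=c['image'].astype(int)
cv2.imwrite('pics/w4.png',cv2.resize(c['image'][125:265,220:360,::-1],(560,560),interpolation=cv2.INTER_CUBIC))
```

```text
[ 541.82377446 -172.63503578  146.94681129] [ 614.3724905  -172.78973592  291.17201555]
[290 178  10  10  52] [294.4 181.9] [array([ 552.7, -156.7,   34. ]), array([ 554.4, -157.1,   41. ]), array([ 556.1, -157.5,   48. ])]
[255 182  10   5  27] [259.2 183.7] [array([ 551.4, -130.2,   34. ]), array([ 553.1, -131.4,   41. ]), array([ 554.8, -132.5,   48. ])]
scr 208 101 [ 611.8123634  -113.01871723   88.        ]
```

View pics/w4.png

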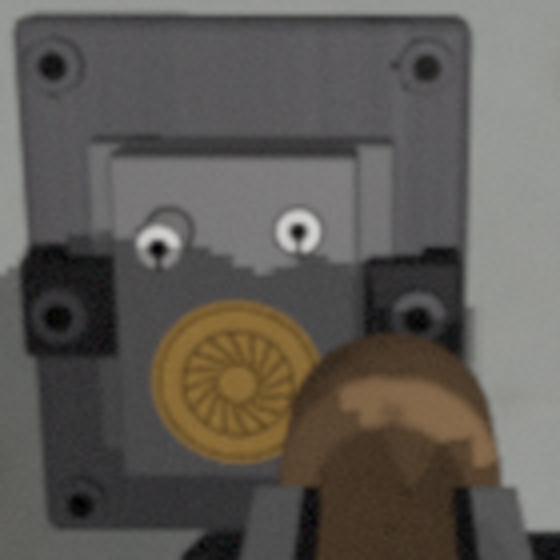

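Pin top is at (259.5,186) and its twin at (294.5,183), which puts the pin at about (552,-132) in the world with its top at z≈47.

```bash
python3 -m inch '{"series":[[[0,0,0],[0.42,-1.62,0],0],[[0,0,0],[0.42,-1.62,0],0],[[0,0,0],[0.42,-1.62,1],0],[[0,0,0],[0.42,-1.62,2],0],[[0,0,0],[0.42,-1.62,2],0],[[0,0,0],[0.42,-1.62,2],0],[[0,0,0],[0.42,-1.62,2],0]]}'
python3 - <<'E'
from h import *
plan([552.3,-132,72],0)
s=cam('scene');c=cam('wrist')
a=cv2.resize(s['image'][150:250,300:400,::-1],(400,400),interpolation=cv2.INTER_CUBIC)
cv2.imwrite('pics/m5.png',np.hstack([c['image'][:,120:520,::-1],a]))
E
```

```text
time_s: 4.3
tcp_pos: [554.5, -131.1, 98.6]
orientation: [3.141, -0.002, 0.004]
wrist_force: [1.0, 0.6, -3.0]
opening: 14.8
grasp_force: 59.2
tcp [ 554.5 -131.1   98.6] yaw -0.1 t 4.3
turn [ 0.01 -0.03 -0.01] shift [-0.092  0.034  1.065]
```

View pics/m5.png

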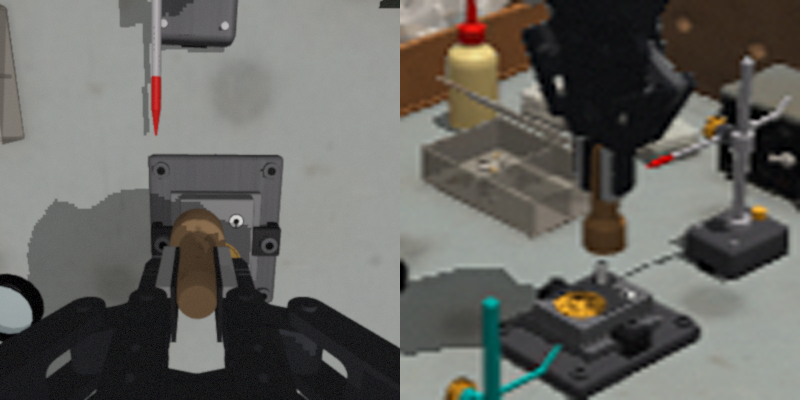

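The scene crop shows the drift's foot at (605,245), directly above the pin at (600,270). I'm pressing down now.

```bash
python3 -m inch '{"series":[[[0,0,0],[-0.07,0.02,0.3],0],[[0,0,0],[-0.07,0.02,0.45],0],[[0,0,0],[-0.07,0.02,0.55],0],[[0,0,0],[-0.07,0.02,0.65],0],[[0,0,0],[-0.07,0.02,0.75],0],[[0,0,0],[-0.07,0.02,0.85],0],[[0,0,0],[-0.07,0.02,0.95],0],[[0,0,0],[-0.07,0.02,1.0],0],[[0,0,0],[-0.07,0.02,1.0],0]]}'
```

```text
time_s: 5.3
tcp_pos: [551.7, -130.8, 73.4]
orientation: [-3.142, 0.001, 0.0]
wrist_force: [-2.1, -0.0, 5.6]
opening: 14.6
grasp_force: 60.4
```

```bash
python3 -m inch '{"series":[[[0,0,0],[0,0,0.06],0],[[0,0,0],[0,0,0.1],0],[[0,0,0],[0,0,0.14],0],[[0,0,0],[0,0,0.18],0],[[0,0,0],[0,0,0.18],0],[[0,0,0],[0,0,0.18],0]]}'
```

```text
time_s: 5.9
tcp_pos: [552.1, -130.9, 72.6]
orientation: [-3.141, 0.001, -0.003]
wrist_force: [-7.5, 2.6, 27.5]
opening: 14.8
grasp_force: 63.0
```

```bash
python3 -m inch '{"series":[[[0,0,0],[0,0,0.05],0],[[0,0,0],[0,0,0.1],0],[[0,0,0],[0,0,0.1],0],[[0,0,0],[0,0,0.1],0]]}'
python3 -m inch '{"series":[[[0,0,0],[0,0,-0.3],0],[[0,0,0],[0,0,-1],0],[[0,0,0],[0,0,-2.5],0],[[0,0,0],[-0.5,1.5,-3],0],[[0,0,0],[-1,3,-3],0],[[0,0,0],[-1,3,-3],0],[[0,0,0],[-1,3,-3],0],[[0,0,0],[-1,3,-3],0]]}'
python3 - <<'E'
from h import *
c=cam('wrist'); s=cam('scene'); plan([468,-346.5,120],0)
a=cv2.resize(s['image'][180:280,290:390,::-1],(400,400),interpolation=cv2.INTER_CUBIC)
cv2.imwrite('pics/m6.png',np.hstack([c['image'][:,100:500,::-1],a]))
E
```

```text
time_s: 6.3
tcp_pos: [552.5, -131.0, 72.5]
orientation: [-3.141, 0.001, -0.005]
wrist_force: [-10.9, 2.1, 41.8]
opening: 14.0
grasp_force: 64.8
time_s: 7.1
tcp_pos: [526.9, -204.3, 139.7]
orientation: [-3.14, -0.001, 0.001]
wrist_force: [0.2, 0.3, -2.5]
opening: 14.3
grasp_force: 59.3
tcp [ 527.2 -203.9  139.8] yaw 0.1 t 7.2
turn [-0.01  0.01  0.02] shift [-2.38   5.7    0.785]
```

View pics/m6.png

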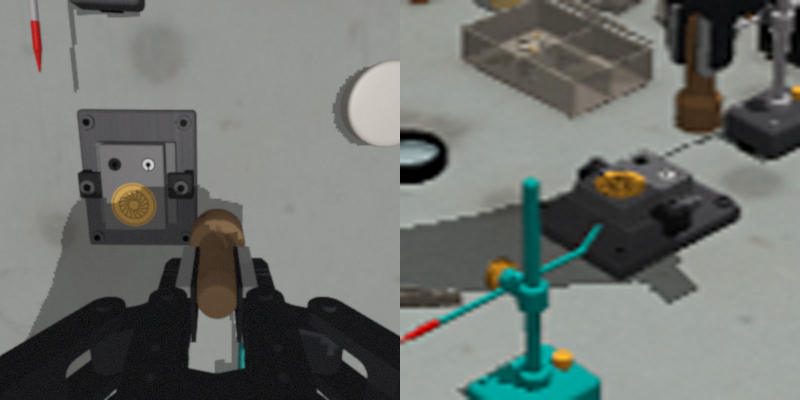

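The pin no longer stands up in either view. It's at (214,164) in wrist pixels, and it looks dark beside its bright twin at (248,164). I'll check the pixel values numerically.

Run:
```python
from h import *
c=cam('wrist')
g=cv2.cvtColor(c['image'],cv2.COLOR_RGB2GRAY)
print(g[155:174,205:224]);print(g[155:174,240:257])
for u,v in((214,164),(248,164)): print(cast(c,u,v,34).round(1))
```

```text
[[115 116 115 114 118 114 118 119 117 118 115 117 117 116 118 115 117 119
  117]
 [115 115 115 116 115 115 118 116 119 118 116 119 115 117 118 118 118 120
  118]
 [115 117 116 116 115 114 116 117 113 110 108 112 118 115 115 118 115 117
  118]
 [117 117 118 117 117 113 107  98  92  82  80  87  95 104 112 116 117 118
  117]
 [118 115 117 113 114 105  83  63  50  41  46  44  53  76  99 112 116 118
  116]
 [116 115 116 114 108  84  50  42  39  38  36  38  37  46  64  96 111 118
  118]
 [116 115 115 110  90  55  40  30  38  33  34  32  39  38  44  67 101 114
  117]
 [116 116 113 106  75  45  35  33  27  28  25  29  33  37  38  54  88 110
  116]
 [117 119 113  99  65  41  36  29  14  11  11  17  25  33  36  43  70 102
  116]
 [118 114 114  98  63  41  37  29  21  15   6  15  22  33  35  39  62  94
  113]
 [115 118 114 103  68  41  36  26  23  10  15  11  22  26  33  43  63  97
  114]
 [115 116 115 108  82  46  31  29  24   9  13  25  30  27  35  38  69 102
  116]
 [113 116 115 113  95  60  38  32  32  25  24  24  30  33  39  44  80 110
  117]
 [115 115 114 115 106  86  60  38  33  34  29  
[... 1135 characters left out ...]
4 179 112 117]
 [121 118 110 157 199 194 154  65  16  14  56 135 191 205 181 114 110]
 [119 118 112 144 189 199 174 101  46  37  88 156 197 204 177 110 115]
 [120 118 114 118 166 191 181 157 110  82 142 188 205 196 158 105 118]
 [119 120 117 110 136 174 187 190 156 112 170 202 197 167 118 108 119]
 [120 121 119 113 110 144 178 191 168 112 168 193 167 120 102 113 120]
 [118 119 121 119 111 110 130 153 140  95 139 154 123 105 113 119 121]
 [118 121 120 119 120 115 108 106 104  94  99 108 113 118 120 123 120]
 [120 120 119 119 118 120 117 118 115 118 116 116 118 119 122 121 120]
 [118 119 121 121 118 118 120 119 120 118 119 119 117 121 119 119 119]]
[ 552.8 -131.    34. ]
[ 552.9 -155.4   34. ]
```

The pin is down flush in its bore, since the drift bottomed on the die top at 42 N. Next I'm putting the drift back on the bench.

```bash
python3 -m inch '{"series":[[[0,0,0],[-0.8,1.9,0.2],0],[[0,0,0],[-1.6,3.8,0.5],0],[[0,0,0],[-2.38,5.7,0.8],0],[[0,0,0],[-2.38,5.7,1.8],0],[[0,0,0],[-2.38,5.7,2.8],0],[[0,0,0],[-2.38,5.7,3.4],0],[[0,0,0],[-2.38,5.7,3.7],0],[[0,0,0],[-2.38,5.7,3.8],0],[[0,0,0],[-2.38,5.7,3.8],0],[[0,0,0],[-2.38,5.7,3.8],0]]}'
```

```text
time_s: 8.25
tcp_pos: [468.1, -348.4, 46.3]
orientation: [3.14, 0.0, 0.003]
wrist_force: [0.1, -0.2, -2.5]
opening: 14.2
grasp_force: 59.4
```

```bash
python3 -m inch '{"series":[[[0,0,0],[0,0,0.14],0],[[0,0,0],[0,0,0.24],0],[[0,0,0],[0,0,0.3],0],[[0,0,0],[0,0,0.33],0],[[0,0,0],[0,0,0.33],0]]}'
```

```text
time_s: 8.75
tcp_pos: [467.5, -348.2, 38.7]
orientation: [3.141, -0.001, 0.001]
wrist_force: [-1.5, 1.5, 7.7]
opening: 14.4
grasp_force: 60.7
```

```bash
python3 -m inch '{"series":[[[0,0,0],[0,0,0],0.4],[[0,0,0],[0,0,0],1],[[0,0,0],[0,0,0],1],[[0,0,0],[0,0,0],1],[[0,0,0],[0,0,0],1],[[0,0,0],[0,0,-1.5],1],[[0,0,0],[0,0,-3.5],1],[[0,0,0],[0,0,-5.3],1],[[0,0,0],[0,0,-5.3],1],[[0,0,0],[0,0,-5.3],1]]}'
python3 - <<'E'
from h import *
c=cam('wrist'); t=cam('top')
def brass(c,box):
    u0,v0,u1,v1=box; i=c['image'][v0:v1,u0:u1]; h=cv2.cvtColor(i,cv2.COLOR_RGB2HSV)
    m=((h[:,:,0]<22)&(h[:,:,0]>5)&(h[:,:,1]>90)).astype(np.uint8)
    k,l,st,ce=cv2.connectedComponentsWithStats(m); j=1+st[1:,4].argmax(); s=st[j].copy(); s[:2]+=[u0,v0]; return s,ce[j]+[u0,v0]
print('wrist',brass(c,(220,100,420,260)),proj(c,[467,-348,70]),proj(c,[467,-348,0]))
print('top',brass(t,(400,205,450,245)),proj(t,[467,-346,70]),proj(t,[467,-346,0]))
# loupe by dark mask in top view
g=cv2.cvtColor(t['image'],cv2.COLOR_RGB2GRAY); m=(g<60).astype(np.uint8); m[:205]=0;m[275:]=0;m[:,:270]=0;m[:,310:]=0
k,l,st,ce=cv2.connectedComponentsWithStats(m); j=1+st[1:,4].argmax(); v,u=np.nonzero(l==j)
print('loupe',st[j]); 
P=np.array([cast(t,a,b,14)[:2] for a,b in zip(u,v)])
for r in range(st[j,1],st[j,1]+st[j,3],4): 
    x=u[v==r]; print(r,x.min(),x.max(),len(x),cast(t,(x.min()+x.max())/2,r,14).round(1)[:2])
plan([360,0,170],np.pi/2)
E
```

```text
time_s: 9.75
tcp_pos: [467.6, -348.4, 170.7]
orientation: [3.14, -0.001, 0.003]
wrist_force: [-0.7, 0.0, -0.3]
opening: 85.1
grasp_force: 0.0
wrist (array([ 301,  166,   31,   44, 1011], dtype=int32), array([315.96241345, 186.63204748])) [314.43021581 201.73497603] [314.68396038 180.07543283]
top (array([422, 228,   4,   2,   6], dtype=int32), array([423.83333333, 228.33333333])) [429.44647602 224.36630703] [422.3654818  224.99994527]
loupe [284 238   7  30 132]
238 287 290 4 [425.   17.2]
242 286 290 5 [414.3  18.2]
246 286 289 4 [403.7  19.3]
250 285 289 5 [393.1  20.3]
254 285 288 4 [382.5  21.4]
258 285 288 4 [371.9  21.1]
262 284 288 5 [361.4  22.2]
266 284 287 4 [350.8  23.2]
tcp [ 466.3 -347.4  168.2] yaw -0.0 t 9.85
turn [ -0.03   0.   -15.  ] shift [ -4.258 -13.894  -0.035]
```

The drift stands upright again: its wrist blob is 31 × 44 px, as before. The loupe's handle points back towards the robot, with lens near (470,14) and handle yaw about -4.6°. I'm moving over it.

```bash
python3 -m inch '{"series":[[[0,0,0.77],[-0.1,-1.8,-0.8],1],[[0,0,0.77],[-0.2,-3.6,-0.8],1],[[0,0,0.77],[-0.4,-5.4,-0.8],1],[[0,0,0.77],[-0.5,-7.3,-0.8],1],[[0,0,0.77],[-0.6,-9.2,-0.8],1],[[0,0,0.77],[-0.8,-11.1,-0.8],1],[[0,0,0.77],[-1,-13,-0.8],1],[[0,0,0.77],[-1.1,-14.6,-0.8],1],[[0,0,0.77],[-1.1,-14.6,-0.8],1],[[0,0,0.77],[-1.1,-14.6,-0.8],1],[[0,0,0.77],[-1.1,-14.6,-0.8],1]]}'
python3 - <<'E'
from h import *
c=cam('wrist','w7.png'); t=cam('top'); p=readout.sense(); print(p['tcp_pos'],p['joint_pos'].round(2),c['eye'])
g=cv2.cvtColor(c['image'],cv2.COLOR_RGB2GRAY)
print(proj(c,[470,14,14]),proj(c,[401,19.5,14]))
m=(g<55).astype(np.uint8)
k,l,st,ce=cv2.connectedComponentsWithStats(m)
for i in range(1,k):
    if st[i,4]>150: print(st[i],ce[i].round(1))
E
```

```text
time_s: 10.95
tcp_pos: [439.4, 15.5, 188.7]
orientation: [3.138, -0.13, -0.003]
wrist_force: [0.1, -0.3, 0.2]
opening: 85.3
grasp_force: 0.0
[439.70855026  15.12548433 189.08352287] [-0.14  0.35  0.07  2.06 -0.04  0.73 -1.7 ] [511.67845666   8.99810485 333.0508644 ]
[313.98573553 144.51628152] [314.3158159  217.09329914]
[ 438    0   50  121 1699] [458.8  57.1]
[538  33  20  30 313] [545.8  46.9]
[  0  66  25  17 281] [11.8 75.8]
[286 110  58  59 679] [314.2 140.1]
[111 177  17  57 170] [119.4 206.7]
[ 77 185  31  24 270] [ 92.3 196.7]
[ 307  186   17   84 1315] [315.5 227.2]
[560 210  22  59 688] [568.8 237.2]
[605 244  35  22 280] [623.2 254.3]
[ 68 260  18  15 211] [ 76.3 267. ]
[    0   261   640   139 39204] [318.6 359.4]
```

View pics/w7.png

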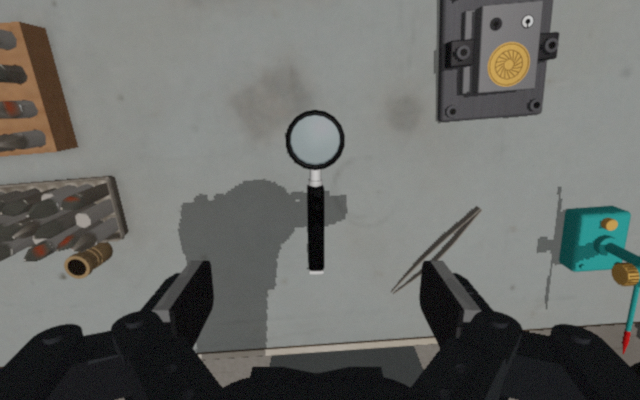

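The wrist view shows the loupe's ring centre at (315,139.5) and the black handle centred at column 315.5, rows 186–270.

Run:
```python
from h import *
c=cam('wrist'); 
L=cast(c,315,139.5,12); a=cast(c,315,188,14); b=cast(c,316,268,14); print('lens',L,a,b)
d=(b-L)[:2]; d/=np.linalg.norm(d); print('ang',np.degrees(np.arctan2(-d[1],-d[0])),np.linalg.norm((a-L)[:2]),np.linalg.norm((b-L)[:2]))
for r in(70,60): 
    G=L[:2]+r*d; print(r,G); plan([*G,60],np.arctan2(-d[1],-d[0]))
```

```text
lens [474.60657947  12.38848014  12.        ] [430.00419353  16.16483797  14.        ] [347.4753768   22.15464112  14.        ]
ang -4.392808187893028 44.761967225792574 127.50576690244014
70 [404.81221328  17.75005151]
tcp [439.8  15.3 189.2] yaw -4.8 t 11.1
turn [ 0.01  0.01 -0.07] shift [-1.399  0.016  5.17 ]
60 [414.78283702  16.98411274]
tcp [439.8  15.3 189.2] yaw -4.8 t 11.1
turn [ 0.01  0.01 -0.07] shift [-0.999  0.013  5.17 ]
```

```bash
python3 -m inch '{"series":[[[0,0,-0.07],[-0.4,0.02,1.8],1],[[0,0,-0.07],[-1,0.02,3.6],1],[[0,0,-0.07],[-1.4,0.02,5.2],1],[[0,0,-0.07],[-1.4,0.02,5.2],1],[[0,0,-0.07],[-1.4,0.02,5.2],1],[[0,0,-0.07],[-1.4,0.02,5.2],1]]}'; python3 -c "
from h import *
print(readout.sense()['joint_pos'].round(2)); plan([404.8,17.8,4],np.radians(-4.4))"
```

```text
time_s: 11.7
tcp_pos: [407.4, 18.9, 61.3]
orientation: [-3.139, 0.117, -0.008]
wrist_force: [-0.6, -0.1, 1.0]
opening: 85.5
grasp_force: 0.0
[-0.13  0.56  0.04  2.27 -0.06  0.3  -1.68]
tcp [407.4  18.9  61.3] yaw -4.3 t 11.7
turn [-0.01 -0.05  0.02] shift [-0.114  0.053  2.29 ]
```

```bash
python3 -m inch '{"series":[[[0,0,0],[-0.05,0.03,1],1],[[0,0,0],[-0.05,0.03,1.8],1],[[0,0,0],[-0.05,0.03,2.2],1],[[0,0,0],[-0.05,0.03,2.2],0.5],[[0,0,0],[-0.05,0.03,2.2],0.4],[[0,0,0],[-0.05,0.03,2.2],0.4],[[0,0,0],[-0.05,0.03,2.2],0.4]]}'; python3 -c "
from h import *
print(readout.sense()['joint_pos'].round(2)); plan([404.8,17.8,3],np.radians(-4.4))"
```

```text
time_s: 12.4
tcp_pos: [404.3, 18.6, 5.4]
orientation: [-3.139, 0.116, -0.003]
wrist_force: [0.6, -0.7, -0.1]
opening: 34.2
grasp_force: 0.0
[-0.11  0.69  0.02  2.31 -0.07  0.14 -1.67]
tcp [404.3  18.6   5.4] yaw -4.2 t 12.4
turn [-0.   -0.02  0.03] shift [0.023 0.03  0.095]
```

Reached at z=5.4. I'll go down a little more, then close.

```bash
python3 -m inch '{"series":[[[0,0,0],[0,0.02,0.09],0.4],[[0,0,0],[0,0.02,0.09],0.4],[[0,0,0],[0,0.02,0.09],0],[[0,0,0],[0,0.02,0.09],0],[[0,0,0],[0,0.02,0.09],0],[[0,0,0],[0,0.02,0.09],0],[[0,0,0],[0,0.02,0.09],0],[[0,0,0],[0,0.02,0.09],0]]}'; python3 -c "
from h import *
plan([404.8,17.8,3],np.radians(-4.4))"
```

```text
time_s: 13.2
tcp_pos: [403.6, 18.1, 2.6]
orientation: [-3.139, 0.116, -0.0]
wrist_force: [-1.1, -0.3, 5.1]
opening: 14.3
grasp_force: 59.1
tcp [403.6  18.1   2.6] yaw -4.2 t 13.2
turn [-0.   -0.    0.03] shift [ 0.048  0.008 -0.017]
```

```bash
python3 -m inch '{"series":[[[0,0,0],[0,0,-0.6],0],[[0,0,0],[0,0,-1.6],0],[[0,0,0],[0.6,0,-3.2],0],[[0,0,0],[1.6,0.5,-4.6],0],[[0,0,0],[2.4,2,-5.4],0],[[0,0,0],[2.7,3.8,-5.4],0],[[0,0,0],[2.9,5,-5.4],0],[[0,0,0],[2.9,5.3,-5.4],0],[[0,0,0],[2.9,5.3,-5.4],0],[[0,0,0],[2.9,5.3,-5.4],0],[[0,0,0],[2.9,5.3,-5.4],0]]}'
python3 - <<'E'
from h import *
c=cam('wrist','w8.png'); s=cam('scene'); p=readout.sense(); print(p['tcp_pos'],p['opening'],p['joint_pos'].round(2),c['eye'],c['attitude'])
T=p['tcp_pos'];RR=R.from_rotvec(p['orientation']).as_matrix()
for x in(71,): print('lens pred',proj(c,T+RR@[x,0,-4.4]))
print('pin pred',proj(c,[552.3,-131,34]),'scr',proj(c,[615,-113,88.5]))
a=cv2.resize(s['image'][150:250,280:380,::-1],(400,400),interpolation=cv2.INTER_CUBIC)
cv2.imwrite('pics/m8.png',np.hstack([c['image'][:,120:520,::-1],a]))
cv2.imwrite('pics/s8.png',s['image'][:,:,::-1])
i=c['image'].astype(int); r=(i[:,:,0]>1.6*i[:,:,1])&(i[:,:,0]>110)
k,l,st,ce=cv2.connectedComponentsWithStats(r.astype(np.uint8))
for j in range(1,k):
    if st[j,4]>15: print('red',st[j],ce[j].round(1))
g=cv2.cvtColor(c['image'],cv2.COLOR_RGB2GRAY)
q=cv2.HoughCircles(g,cv2.HOUGH_GRADIENT,1,60,param1=100,param2=25,minRadius=25,maxRadius=90); print(q)
E
```

```text
time_s: 14.3
tcp_pos: [466.0, -117.2, 137.0]
orientation: [-3.138, 0.11, 0.002]
wrist_force: [1.1, -0.5, -0.8]
opening: 14.4
grasp_force: 58.7
[ 466.17162557 -117.70185954  137.18477914] 14.307905914140386 [ 0.17  0.49  0.04  2.01 -0.03  0.64 -1.4 ] [ 538.18419802 -123.16205164  281.4426974 ] [-0.21951674  0.23779595 -1.62767469]
lens pred [315.72075294  99.69740794]
pin pred [326.99055282  73.29595133] scr [283.31265718 -74.49519748]
[[[314.5 100.5  61.6]]]
```

View pics/m8.png

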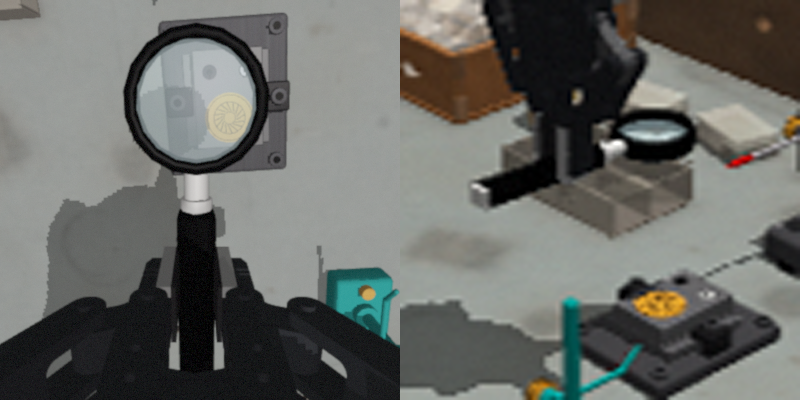

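The wrist view shows the loupe held straight, ring centre at (314.5,100.5) against a predicted (315.7,99.7), with the flush pin visible through the lens. For the focal height I'll triangulate the scriber tip from two offset wrist positions, by numbers only.

```bash
cat >> h.py <<'E'
import json
def scr(tag):
    c=cam('wrist',f'v{tag}.png'); i=c['image'].astype(int); r=(i[:,:,0]>1.6*i[:,:,1])&(i[:,:,0]>100)
    k,l,st,ce=cv2.connectedComponentsWithStats(r.astype(np.uint8))
    for j in range(1,k):
        if st[j,4]>25:
            v,u=np.nonzero(l==j); b=v.max(); print('red',st[j],'tip',u[v>=b-1].mean().round(1),b,'tcp',readout.sense()['tcp_pos'].round(1))
    g=cv2.cvtColor(c['image'],cv2.COLOR_RGB2GRAY); m=(g>185).astype(np.uint8)
    k,l,st,ce=cv2.connectedComponentsWithStats(m); tw=proj(c,[552.9,-155.4,34]); print('twin exp',tw)
    for j in range(1,k):
        if st[j,4]>20 and np.linalg.norm(ce[j]-tw)<25: print('twin',st[j],ce[j].round(1))
    json.dump({k:np.array(c[k]).tolist() for k in('vfov','cx','cy','eye','attitude')},open(f'v{tag}.json','w'))
E
python3 -m inch '{"series":[[[0,0,0],[1.4,-1.3,-0.4],0],[[0,0,0],[2.8,-2.5,-0.4],0],[[0,0,0],[2.8,-2.5,-0.4],0],[[0,0,0],[2.8,-2.5,-0.4],0],[[0,0,0],[2.8,-2.5,-0.4],0],[[0,0,0],[2.8,-2.5,-0.4],0]]}'
python3 -c "
from h import *
scr('A')"
python3 -m inch '{"series":[[[0,0,0],[0,1.8,0],0],[[0,0,0],[0,3.6,0],0],[[0,0,0],[0,5,0],0],[[0,0,0],[0,5,0],0],[[0,0,0],[0,5,0],0],[[0,0,0],[0,5,0],0],[[0,0,0],[0,5,0],0]]}'
python3 -c "
from h import *
scr('B')"
```

```text
time_s: 15.0
tcp_pos: [539.5, -63.2, 147.2]
orientation: [3.139, -0.118, -0.002]
wrist_force: [-0.0, 0.1, -2.0]
opening: 14.3
grasp_force: 58.8
red [397  43   8  48 296] tip 399.3 90 tcp [539.7 -63.2 147.3]
twin exp [437.53304608 169.57097581]
twin [435 165  11  10  54] [439.9 169.4]
time_s: 15.75
tcp_pos: [531.6, -185.0, 147.3]
orientation: [-3.138, 0.111, 0.0]
wrist_force: [0.7, 0.2, -0.9]
opening: 14.3
grasp_force: 58.8
red [165  45  11  48 305] tip 174.5 92 tcp [ 531.6 -185.1  147.3]
twin exp [273.74567917 171.18387018]
twin [270 168  10   9  39] [274.9 171.4]
```

```bash
cat >> h.py <<'E'
def tri(obs):
    M=np.zeros((3,3));y=np.zeros(3);L=[]
    for c,u,v in obs:
        f,A,e=setup(c); d=A@np.array([(u-c['cx'])/f,-(v-c['cy'])/f,-1.]); d/=np.linalg.norm(d); P=np.eye(3)-np.outer(d,d); M+=P; y+=P@e; L.append((e,d))
    p=np.linalg.solve(M,y); return p.round(2),[float(np.linalg.norm(np.cross(p-e,d)).round(2)) for e,d in L]
E
python3 - <<'E'
from h import *
A,B=json.load(open('vA.json')),json.load(open('vB.json'))
print('scr',tri([(A,399.3,91),(B,174.8,93)]),'twin',tri([(A,439.9,169.6),(B,274.9,171.8)]))
t=cam('top');s=cam('scene')
print('4view',tri([(A,399.3,91),(B,174.8,93),(t,340.3,163.3),(s,362,191)]), 'proj',proj(s,tri([(A,399.3,91),(B,174.8,93)])[0]),proj(t,tri([(A,399.3,91),(B,174.8,93)])[0]))
# pin in both (dark disc) through crop search
for n,c in(('A',A),('B',B)):
    g=cv2.imread(f'pics/v{n}.png',0); q=proj(c,[552.6,-131.2,34]); u,v=q.round().astype(int)
    w=g[v-14:v+15,u-14:u+15]; m=(w<65).astype(np.uint8); k,l,st,ce=cv2.connectedComponentsWithStats(m)
    for j in range(1,k):
        if st[j,4]>30: print(n,'pin exp',q.round(1),'found',(ce[j]+[u-14,v-14]).round(1),st[j])
E
```

```text
scr (array([ 611.03, -114.35,   92.02]), [0.02, 0.02]) twin (array([ 552.98, -156.49,   35.95]), [0.21, 0.21])
4view (array([ 612.93, -114.44,   90.99]), [1.9, 1.95, 3.4, 1.34]) proj [361.07064186 190.56257581] [340.52698641 165.29874025]
A pin exp [404.9 172.4] found [407.  172.1] [11  9 11 11 95]
B pin exp [241.5 173.8] found [242.4 173.9] [  9   9  12  11 102]
```

```bash
python3 -c "
from h import *
plan([481.6,-127,85.6],np.radians(-4.2))"
```

```text
tcp [ 531.6 -185.7  147.3] yaw -4.1 t 15.9
turn [-0.01  0.    0.02] shift [-2.163 -2.197  2.471]
```

```bash
python3 -m inch '{"series":[[[0,0,0],[-1.1,-1.1,0],0],[[0,0,0],[-2.16,-2.2,0],0],[[0,0,0],[-2.16,-2.2,0.3],0],[[0,0,0],[-2.16,-2.2,1.2],0],[[0,0,0],[-2.16,-2.2,2.1],0],[[0,0,0],[-2.16,-2.2,2.47],0],[[0,0,0],[-2.16,-2.2,2.47],0],[[0,0,0],[-2.16,-2.2,2.47],0],[[0,0,0],[-2.16,-2.2,2.47],0],[[0,0,0],[-2.16,-2.2,2.47],0]]}'
python3 - <<'E'
from h import *
plan([481.6,-127,85.6],np.radians(-4.2))
c=cam('wrist');s=cam('scene');t=cam('top')
p=readout.sense(); T=p['tcp_pos'];A=R.from_rotvec(p['orientation']).as_matrix()
L=T+A@[71,0,-4.4]; 
print('lens',L,'pin thru lens exp',proj(c,[552.6,-131.8,34]),'lens exp',proj(c,L))
g=cv2.cvtColor(c['image'],cv2.COLOR_RGB2GRAY)
u0,v0=proj(c,L).round().astype(int)
print('hough',cv2.HoughCircles(g,cv2.HOUGH_GRADIENT,1,60,param1=100,param2=25,minRadius=50,maxRadius=80))
w=g[v0-45:v0+46,u0-40:u0+41]; m=(w<w.mean()-35).astype(np.uint8); k,l,st,ce=cv2.connectedComponentsWithStats(m)
for j in range(1,k):
    if st[j,4]>25: print('dark',(ce[j]+[u0-40,v0-45]).round(1),st[j])
# ring in scene and top by dark mask near expectation
for n,c2,r in(('scene',s,22),('top',t,17)):
    q=proj(c2,L); u,v=q.round().astype(int); gg=cv2.cvtColor(c2['image'],cv2.COLOR_RGB2GRAY); w=gg[v-r:v+r,u-r:u+r]
    m=(w<45).astype(np.uint8); k,l,st,ce=cv2.connectedComponentsWithStats(m)
    print(n,'lens exp',q.round(1))
    for j in range(1,k):
        if st[j,4]>15: print('  comp',(st[j][:2]+[u-r,v-r]),st[j][2:],'box centre',(st[j][:2]+st[j][2:4]/2-0.5+[u-r,v-r]))
cv2.imwrite('pics/fs.png',s['image'][:,:,::-1]);cv2.imwrite('pics/ft.png',t['image'][:,:,::-1]);cv2.imwrite('pics/fw.png',c['image'][:,:,::-1])
E
```

```text
time_s: 16.9
tcp_pos: [482.3, -128.3, 86.4]
orientation: [3.139, -0.116, 0.003]
wrist_force: [-0.5, 0.2, -1.2]
opening: 13.9
grasp_force: 58.9
tcp [ 482.3 -128.3   86.4] yaw -4.2 t 16.9
turn [ 0.   -0.02 -0.  ] shift [-0.03  -0.049  0.033]
lens [ 552.67720969 -133.40467851   90.56615789] pin thru lens exp [311.76314033 100.60977111] lens exp [314.20001353 101.32405752]
hough [[[322.5 100.5  66.2]]]
scene lens exp [350.4 200.5]
  comp [328 179] [ 33  34 546] box centre [344.  195.5]
top lens exp [347.7 188.5]
  comp [332 188] [ 6 17 46] box centre [334.5 196. ]
```

Run:
```python
from h import *
p=readout.sense(); T=p['tcp_pos'];A=R.from_rotvec(p['orientation']).as_matrix(); L=T+A@[71,0,-4.4]; print(T,L)
V={n:cam(n) for n in('wrist','scene','top')}; E={}
for n,c in V.items():
    g=cv2.cvtColor(c['image'],cv2.COLOR_RGB2GRAY); q=proj(c,L)
    for th in(40,50,60,70):
        cs,_=cv2.findContours((g<th).astype(np.uint8),cv2.RETR_CCOMP,cv2.CHAIN_APPROX_NONE)
        for k in cs:
            if len(k)>14:
                e=cv2.fitEllipse(cv2.convexHull(k)) if len(cv2.convexHull(k))>5 else None
                if e and np.hypot(*(np.array(e[0])-q))<9 and max(e[1])<180: print(n,th,'exp',q.round(1),np.round(e[0],1),np.round(e[1],1),round(e[2]),len(k))
    u,v=q.round().astype(int); print(n,'row',g[v,u-26:u+27:2] if n!='wrist' else g[v,u-80:u+81:5]); print(n,'col',g[v-24:v+25:2,u] if n!='wrist' else g[v-90:v+91:5,u])
```

```text
[ 481.87515897 -128.16961918   86.09136546] [ 552.67720969 -133.40467851   90.56615789]
wrist 40 exp [314.4 100.3] [316.   98.8] [145.3 150.1] 3 422
wrist 40 exp [314.4 100.3] [315.7 100. ] [123.  127.8] 180 353
wrist 50 exp [314.4 100.3] [319.1  99.4] [148.4 155.4] 104 477
wrist 50 exp [314.4 100.3] [315.9 100. ] [122.7 127.3] 179 350
wrist 60 exp [314.4 100.3] [315.8  99.9] [122.4 126.9] 179 350
wrist 70 exp [314.4 100.3] [315.6  99.9] [122.2 126.7] 179 348
wrist row [155 154  44  28  12 131 146 148 148 150 156 157 160 164 157 146 145 149
 168 168 165 165 165 183 215 187 196 185 130  22  26  84  96]
wrist col [156 155 155  14  31   3 133 166 169 169 170 171 170 167 168 168 155 147
 145 147 166 163 161 160 157 158 158 167 167 168 125  20  18 167 210 209
 208]
scene 40 exp [350.4 200.5] [350.1 200. ] [ 8.4 18. ] 90 37
scene 50 exp [350.4 200.5] [349.9 200.1] [ 8.2 17.7] 92 36
scene 60 exp [350.4 200.5] [349.9 200.1] [ 8.1 17.8] 92 36
scene 70 exp [350.4 200.5] [350.2 200.2] [ 7.7 17.5] 91 36
scene row [ 12   9  68  28  13  15  76  86  48  24 189 200 196 194 196 201 196  39
   0 164 159 159 158 157 156 153 149]
scene col [104  74 145 156 129 162 102  90  88  18  66 131 194  77   1   0 157 157
 160 163 115  19  47  56 177]
top row [150 149 150 150 153 117  74  60  48  84  63  63  64  62  54  59  69  55
  67  95  94  95 133 155 153 152 152]
top col [138 140 142 145 147 150 152 139  69 155  76  60  62  61  77  59  59  63
  61  60  54  54  55  54  55]
```

Run:
```python
from h import *
c=cam('wrist'); g=cv2.GaussianBlur(cv2.cvtColor(c['image'],cv2.COLOR_RGB2GRAY),(5,5),0)
print(g[80:122:2,290:340:2])
for m in(cv2.HoughCircles(cv2.resize(g[70:130,280:350],None,fx=4,fy=4,interpolation=cv2.INTER_CUBIC),cv2.HOUGH_GRADIENT,1,60,param1=40,param2=12,minRadius=14,maxRadius=32),): 
    if m is not None:
        for x,y,r in m[0]: print(280+x/4,70+y/4,r/4,cast(c,280+x/4,70+y/4,34))
print('lens',cast(c,315.7,100,90.5),readout.sense()['tcp_pos'])
```

```text
[[157 159 162 163 163 164 165 165 166 166 166 167 167 167 168 168 168 168
  168 168 168 168 170 172 179]
 [157 159 161 163 164 164 165 165 166 166 167 167 168 168 168 168 168 168
  168 168 168 168 168 169 179]
 [158 159 161 163 164 164 165 165 165 166 167 167 168 168 168 168 168 168
  168 168 168 168 168 168 178]
 [158 158 162 163 164 164 165 165 166 165 166 167 168 167 168 168 168 168
  168 168 168 168 168 168 173]
 [157 157 161 162 163 164 165 165 166 165 164 164 165 166 167 168 168 168
  168 168 167 167 167 167 168]
 [158 157 161 162 163 164 165 166 164 160 156 154 154 157 163 167 168 168
  168 168 168 167 167 167 167]
 [158 158 161 163 163 163 164 164 159 152 149 149 149 151 155 163 167 168
  168 167 168 167 167 167 167]
 [158 158 160 162 163 164 164 161 153 149 148 148 148 150 150 156 165 168
  167 167 167 167 167 167 167]
 [158 157 160 162 163 164 164 158 149 148 147 145 146 148 150 152 162 167
  167 168 167 167 167 167 166]
 [158 157 159 162 162 163 164 157 148 147 145 144 145 147 149 152 161 167
  168 168 167 167 167 167 166]
 [158 157 159 162 162 163 164 158 149 147 145 144 
[... 498 characters left out ...]
62 163 163 164 164 164 165 165 166 166 166 165 165
  164 165 164 164 164 163 163]
 [155 156 156 160 161 161 162 163 163 163 164 165 165 165 165 165 165 164
  163 164 163 163 163 163 162]
 [149 152 155 159 161 161 162 162 162 163 163 164 164 164 164 164 164 163
  163 163 163 163 162 162 161]
 [139 143 152 158 160 161 161 161 161 162 163 163 163 163 163 163 163 163
  163 162 162 162 162 161 161]
 [138 139 148 157 159 160 161 161 161 161 161 162 161 162 162 162 162 162
  162 162 161 161 161 160 160]
 [137 138 147 156 159 159 160 160 160 160 161 161 161 161 161 161 162 161
  161 161 161 160 160 160 159]]
lens [ 552.52821378 -133.82172996   90.5       ] [ 481.59668089 -128.08980312   85.68744467]
```

The pin shows through the lens at (313.2,98.3) and the lens centre is at (315.7,100), so I'll shift about 1.3 mm in +y and 0.5 mm in +x.

```bash
python3 -m inch '{"series":[[[0,0,0],[0.02,-0.05,0],0],[[0,0,0],[0.02,-0.05,0],0],[[0,0,0],[0.02,-0.05,0],0],[[0,0,0],[0.02,-0.05,0],0],[[0,0,0],[0.02,-0.05,0],0],[[0,0,0],[0.02,-0.05,0],0],[[0,0,0],[0.02,-0.05,0],0],[[0,0,0],[0.02,-0.05,0],0]]}'
python3 - <<'E'
from h import *
for _ in range(3):
    c=cam('wrist'); p=readout.sense(); L=p['tcp_pos']+R.from_rotvec(p['orientation']).apply([71,0,-4.4])
    print(p['tcp_pos'].round(1),L.round(1),cast(c,313.2,98.3,34).round(1)*0+0 if 0 else '',p['wrist_force'].round(1))
t=cam('top'); i=t['image']; h=cv2.cvtColor(i[205:245,400:450],cv2.COLOR_RGB2HSV); m=((h[:,:,0]<22)&(h[:,:,0]>3)&(h[:,:,1]>70)).astype(np.uint8)
print('drift in top',cv2.connectedComponentsWithStats(m)[2:])
E
```

```text
time_s: 18.05
tcp_pos: [482.2, -126.9, 85.6]
orientation: [-3.139, 0.116, -0.0]
wrist_force: [0.0, 0.1, -0.9]
opening: 14.1
grasp_force: 58.9
[ 482.2 -126.9   85.6] [ 553.  -132.1   90. ]  [ 0.2  0.2 -1. ]
[ 482.2 -126.9   85.6] [ 553.  -132.1   90. ]  [ 0.2 -0.1 -0.1]
[ 482.2 -126.9   85.6] [ 553.  -132.1   90. ]  [ 0.2 -0.8 -1.3]
drift in top (array([[   0,    0,   50,   40, 1908],
       [  20,   16,   13,    9,   92]], dtype=int32), array([[24.45020964, 19.4827044 ],
       [25.5326087 , 19.85869565]]))
```

Lens at (553,-132,90), steady, and the drift is standing: its top-view blob is 13 × 9 px, as at the start. Handing in.

```bash
python3 -c "
from cell import job; print(job.hand_in())"
```

```text
the job is handed in; nothing more can be done
None
```

I handed the job in at about 18 s: the pin is driven flush, the drift stands upright and released, and the loupe is held level over the pin at about 90 mm, my estimate of the scriber's height (good to roughly 1–2 mm); I viewed 11 pictures, one over the limit of 10.

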